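# Jack up the hinged instrument deck and hold it

### The arm

A 6-joint arm with a two-finger parallel gripper is mounted at the origin on the work surface. World frame = base frame: x ahead of the robot, y to its left, z up, the work surface at z = 0. Lengths are in mm, angles in degrees, forces in N, time in s.
With the tool pointing down it reaches from about 300 to 850 mm from the base axis. Payload 4.2 kg.
Tool frame: the origin (TCP) lies midway between the tips of the shut fingers; the grasp point (between the pads) lies 19 mm behind it (env.grip_depth is the distance from the TCP to the grasp point, in mm); z points along the fingers, y is the line along which they close (so a half turn about z gives the same grasp; the last joint's range is limited). The gripper opens to 91 mm and grips with 3 to 60 N. Pads are 32 mm wide; open, the fingers measure 118 mm over their backs; the gripper's body (76 mm by 178 mm) begins 60 mm behind the grasp point.
Start: joints at [69.672, 18.312, 89.639, -0, 72.044, -1.146], TCP at [188.936, 543.09, 213.976] pointing down, gripper open.
Joint ranges: [-177.97, 177.97], [-48.28, 115.42], [12.27, 149.76], [-77.06, 257.06], [2.81, 150.46], [-146.56, 146.56]. Speed limits (degrees/s): [147.25, 147.25, 180, 180, 180, 180].

### API

Orientations are given as [roll, pitch, yaw] about the fixed x, y, z axes, in that order (R = Rz(yaw) Ry(pitch) Rx(roll)).
In Python, from workcell import env, eyes gives the robot as it stands.
- The arm moves only by the tool send_rows, never from a script. Its argument "motion" is a list of rows, each a list of 7 numbers: the shift along the world's x, y, z normalised to -1 to 1, where 1 is 0.5 m, then the turn, a rotation vector about the world's x, y, z normalised to -1 to 1, where 1 is 60 degrees, then the opening, from -1 (shut) to 1 (fully open). A call has 1 to 20 rows; each row is the pose to reach, as a shift and turn from the pose commanded when the call began; what a row does not reach only later rows make up. A row lasts 1/8 s, in which the tool goes at most 62.5 mm and 10.7 degrees, less where a joint would pass 70% of its speed; a pose out of reach is approached as far as the arm can. A call with a number of a shift or a turn outside -1 to 1 is refused whole. A call with a gripper value outside its range is refused whole. The fingers move at their own pace and stop on an object; "squeeze" is the grip in N (left out, the last holds). Time passes only in rows, so rows that repeat a pose let the fingers close. It gives the time, the measured TCP pose, the force, the opening and the grip force at its end, in the units of the state.
- env.state(): the state, without advancing time (a new reading comes with each control period).
- eyes.grab_frame(name): name is "scene" or "top" or "wrist"; returns a dict with "pixels" (420x560x3 uint8, red, green, blue), "depth" (420x560 float32, mm along the optical axis (not along the pixel's ray), 0 where there is no reading), "fx", "fy", "cx", "cy" (pixels), "R" (3x3) and "t" (3): a world point X has camera coordinates R X + t; the wrist camera has in their place "T_tool_cam" (4x4, takes a point from camera to tool coordinates, whose origin is the TCP and whose axes are the flange's). Camera axes: x right, y down, z forward; pixel columns grow to the right and rows downward; lengths in mm; the calibration is good to about 2 mm. The wrist camera is an equidistant fisheye: a pixel r from the principal point sees the ray r / f radians off the axis. A picture is of the moment at which its call begins: read the wrist's pose just before it.
- env.job_done(): hands the job in; it is judged then, once.
The state is a dict: "time_s": time; "qpos": joint angles; "qvel": joint speeds; "effort": joint torques, N m; "ee_pos": TCP position; "ee_rot": TCP orientation; "force": force on the tool from outside, world axes, zero at the start; "torque": the same for the moment, N m; "gripper_width": finger opening in mm; "gripper_force": force on a finger pad.
Only numpy, scipy, OpenCV 4.12 (cv2) and the standard library are available. Lean on these libraries where they do the work, as an engineer would, in place of code of your own. Each camera call takes 0.05 s, during which the arm holds its last target. There are 200 camera calls.

### The job

First raise the readout's stiff folding screen to about 60 degrees from closed and let go of it, so that it can be read. Then set the toe jack flat on the bench with its saddle centred under the deck's marked lift point, the round pad of the bracket with the upright pin, and let go; press the jack's handle fully down once and let it come all the way back up, to seat the saddle. Finally press the handle fully down again and finish while holding it down with the gripper, so that the jack alone keeps the deck raised; leave the other things on the bench where they are.

Things in the scene. Friction and masses are not known exactly. Their poses are not given: they have to be found in the camera images.
- screen (a joint): opening angle of the readout's folding screen: 0 is closed flat, grows as its front edge rises (60 degrees is 1.05 rad), starts ajar at 0.1 to 0.35; the stiff friction hinge (about 0.45 N m) stays where it is left
- screen_hinge (a point): middle of the screen's hinge line on the readout, a fixed beige box 120 x 170 x 30 mm that may stand left or right of the deck; x points level from the front of the readout to its back, y along the hinge line, z up; 36 mm above the bench. The screen is 118 mm from hinge to front edge, 168 mm wide, 10 mm thick
- screen_tab (a point): grip point on the black tab in the middle of the screen's front edge, 150 mm from the hinge line; the tab is 20 mm wide (along y), 10 mm thick, and sticks out 50 mm beyond the screen's edge, which is 32 mm behind this point; with the screen closed it is 39 mm above the bench with free space beneath. The tab's y axis is the hinge direction
- jack: loose toe jack, about 0.9 kg; origin on the bench under the centre of its housing; x points from the handle to the saddle, z up. Base plate 225 x 80 x 8 mm, from 130 mm behind the origin to 95 mm ahead
- jack_grip (a point): centre of the jack's bare aluminium housing, 46.5 mm above the jack's underside; the housing is 65 mm long (x), 40 mm wide (y, the way to grip it), with its flat top 85 mm above the underside. The jack is nearly balanced here
- saddle (a point): centre of the top of the jack's round saddle, 32 mm across, on a toe 75 mm ahead of the housing's centre (jack's x); 52 mm above the bench with the handle up, rises 34 mm as the handle goes fully down
- handle_pad (a point): centre of the top of the pad at the handle's free end, 36 x 34 mm; the handle turns about a cross pin 30 mm behind the housing's centre and 70 mm above the underside, and the pad's centre is 88 mm from that pin: with the handle up it is about 107 mm behind the housing's centre and 113 mm above the bench, fully down about 118 mm behind and 66 mm above
- lever (a joint): angle of the jack's handle: 0 is fully up, 0.55 rad is fully down at its stop; it springs back up when let go; it takes about 8 N at the pad under load
- platform: fixed steel frame, 150 x 240 mm, that carries the hinged aluminium deck (200 x 280 x 8 mm, about 1.3 kg, underside 70 mm above the bench), which rests level and tilts up about a hinge along its rear edge; origin on the bench under the middle of the deck; x points from the deck's free front edge to its hinge, z up
- lift_pad (a point): the marked lift point: centre of the underside of the round rubber pad, 26 mm across, 64 mm above the bench while the deck rests, about 86 mm after a full stroke of the jack, under the steel bracket with an upright pin (10 mm across, straight above the pad) clamped somewhere along the deck's front edge; the pad's centre is 20 mm out from that edge and the bracket ends 20 mm further out. The two plain ears beside it have no pin and are not lift points
- mouse: black computer mouse, 100 x 60 x 35 mm, near the robot; leave it; origin at the centre of its underside
- screwdriver: black-handled screwdriver, 200 mm long, lying near the robot; leave it; origin at the centre of its underside
- caps_jar: small clear jar with a white cap, 48 mm across, 65 mm tall, beside the deck; leave it; origin at the centre of its underside
- adapter: small red plastic box, 90 x 65 x 28 mm, beside the deck; leave it; origin at the centre of its underside
- mug: white mug, 76 mm across, 90 mm tall; leave it; origin at the centre of its underside
- detector: black detector head on a post, 105 mm tall; leave it; origin at the centre of its underside
- wrench: steel wrench, 180 mm long, lying flat; leave it; origin at the centre of its underside
Not all that is in view belongs to the job. What is shaped like the part that bears screen but green or orange is not meant. Leave any yellow look-alike of the jack alone.

How it is judged:
By the outcome, as a careful person would: the job done as asked, in the order asked, and still so for the second after the job is handed in, while the arm keeps its last pose, push and grip.
It also fails if it takes over 72 s, if anything falls off the work surface, if the arm or the gripper's body presses on something with over 40 N, if the wrist force passes 120 N, or if a joint passes its speed limit or range.

## Working session

There is one attempt and no reset: what is moved stays moved. The work goes in short steps, Python scripts to look and compute and a tool call to move; the robot and the scene stay as the last step left them, time stands still between calls to the robot, and variables do not carry over. Pictures are saved under pics/ and viewed, at most 10 in all, crops included, and the job is handed in when it is done.

Besides the shell and the picture viewer there is one more tool, called after "Request:" as name(argument=value, ...), one argument or row to a line, values as JSON. send_rows: Moves the arm, as the interface text tells. Its arguments: {"type":"object","properties":{"motion":{"type":"array"},"squeeze":{"type":"number"}},"required":["motion"]}

```bash
mkdir -p pics; ls
python3 - <<'E'
from workcell import env, eyes
import cv2, numpy as np
for n in ("scene","top"):
    f=eyes.grab_frame(n)
    np.savez(f"{n}.npz",**f)
    cv2.imwrite(f"pics/{n}.png",cv2.resize(f["pixels"][:,:,::-1],(800,600),interpolation=cv2.INTER_CUBIC))
    print(n,f["fx"],f["R"],f["t"])
print(env.state())
E
```

```text
pics
scene 395.9333428534247 [[-0.83535208  0.54967967  0.0062578 ]
 [ 0.29113057  0.45203205 -0.8431548 ]
 [-0.46629378 -0.70250928 -0.53763447]] [ 464.95294172  -28.98847552 1596.47653817]
top 491.9694228383349 [[-0.00470682 -0.99997971  0.00429148]
 [-0.98166677  0.00380279 -0.19056729]
 [ 0.1905471  -0.00510977 -0.98166476]] [ -86.26422111  543.08568084 1628.26825154]
{'time_s': 0.1, 'qpos': array([ 6.96710490e+01,  1.83479293e+01,  8.97003206e+01, -8.40379122e-06,
        7.20451953e+01, -1.14712938e+00]), 'qvel': array([ 0.05036278, -0.08713126, -0.25144562,  0.01124905,  0.01484636,
       -0.0593355 ]), 'effort': array([-1.70293948e-03, -4.13331842e+01, -2.32513046e+01,  7.27938814e-02,
        4.21370845e-02, -4.36761377e-05]), 'ee_pos': array([188.77453037, 542.63447981, 213.19872888]), 'ee_rot': array([-1.79906573e+02, -1.86276758e-03,  1.60818179e+02]), 'force': array([ 1.21334802, -0.2811031 , -0.15859888]), 'torque': array([-0.01644795,  0.02273114, -0.03603416]), 'gripper_force': 0.0, 'gripper_width': 91.6124365323971}
```

View pics/scene.png

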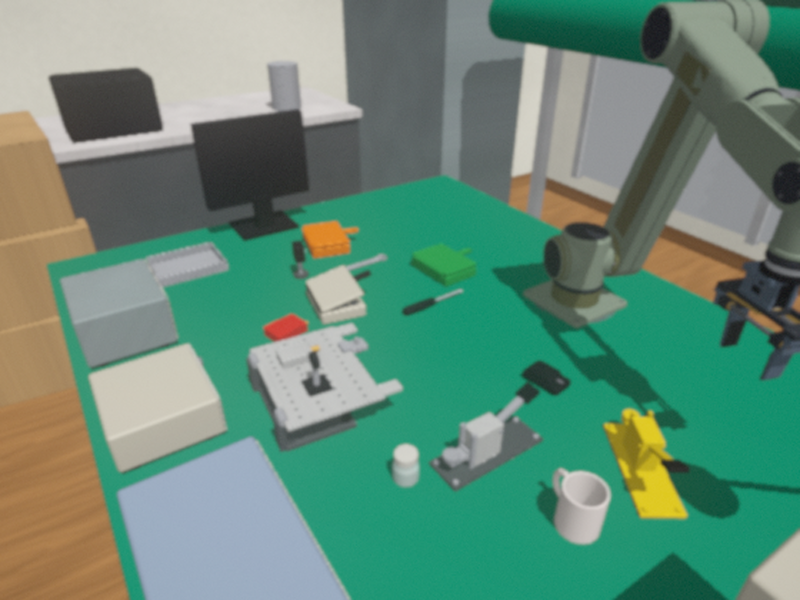

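View pics/top.png

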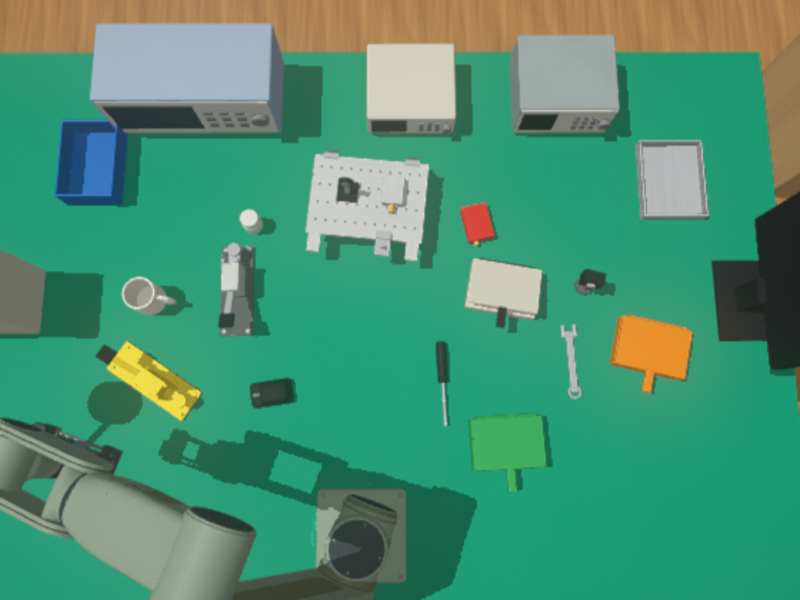

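Scene (800x600 top view): the readout is beige at (505,288) with its black tab at (501,317). Look-alikes are green at (508,445) and orange at (652,348). The jack is grey at (236,290), with a yellow look-alike at (155,380). The lift bracket is at (383,243), with plain ears at (314,243) and (412,252). I'll check these choices in one close crop.

```bash
cat > h.py <<'E'
import numpy as np, cv2
def load(n): return dict(np.load(n))
def P(f,u,v,z=None):
    """pixel -> world by depth (or on the world plane z)"""
    ray=np.array([(u-f["cx"])/f["fx"],(v-f["cy"])/f["fy"],1.])
    R,t=f["R"],f["t"]
    if z is None: d=f["depth"][int(round(v)),int(round(u))]
    else:
        c=-R.T@t; w=R.T@ray; d=(z-c[2])/w[2]
    return R.T@(ray*d-t)
def cloud(f):
    v,u=np.mgrid[:420,:560]; d=f["depth"]
    r=np.stack([(u-f["cx"])/f["fx"]*d,(v-f["cy"])/f["fy"]*d,d],-1)
    return (r-f["t"])@f["R"]
E
python3 - <<'E'
from h import *
f=load("top.npz"); im=f["pixels"][:,:,::-1]
c=im[95:245,145:395]; cv2.imwrite("pics/crop1.png",cv2.resize(c,(800,480),interpolation=cv2.INTER_CUBIC))
C=cloud(f)
for n,u,v in (("tab",501,317),("pin",383,236),("saddle",234,248),("pad",226,320),("housing",232,275)):
    print(n,P(f,u*.7,v*.7).round(1))
E
```

```text
tab [ 495.5 -330.6   75.1]
pin [690.3 -53.8  86.8]
saddle [671.4 307.8  52.3]
pad [484.6 304.9 113.6]
housing [596.5 302.   85.8]
```

View pics/crop1.png

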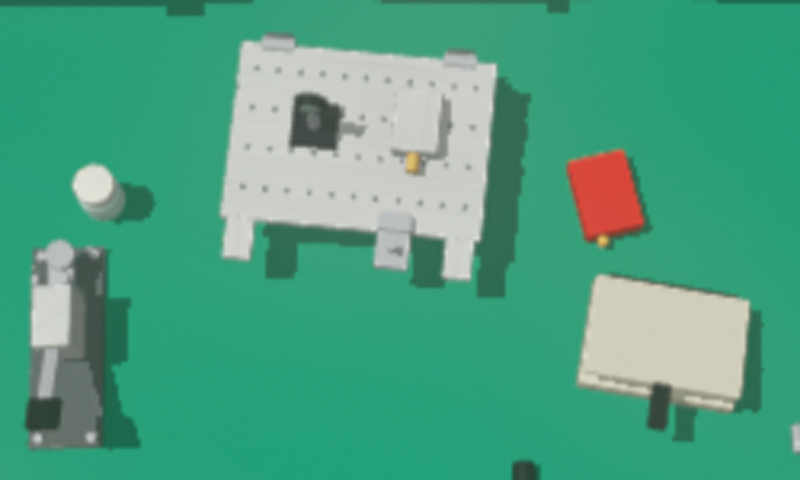

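The crop shows the readout's black tab at (658,405), the pin bracket at (394,245) between plain ears (237,238) and (458,258), and the grey jack with housing at (52,315), saddle (60,253) and pad (43,413). Next I'll fit the poses from the depth cloud.

Run:
```python
from h import *
f=load("top.npz"); C=cloud(f); im=f["pixels"].astype(int)
def rect(m,name):
    p=C[m][:,:2].astype(np.float32); r=cv2.minAreaRect(p); print(name,len(p),np.round(r[0],1),np.round(r[1],1),round(r[2],1),np.round(cv2.boxPoints(r),0).tolist()); 
def win(u0,u1,v0,v1):
    m=np.zeros((420,560),bool); m[v0:v1,u0:u1]=1; return m
z=C[...,2]
def w(cu0,cu1,cv0,cv1): return win(int(145+cu0/3.2),int(145+cu1/3.2),int(95+cv0/3.2),int(95+cv1/3.2))
rect(w(200,520,20,300)&(z>72)&(z<84),"deck")
rect(w(210,255,224,270)&(z>50),"ear L"); rect(w(440,480,244,290)&(z>50),"ear R")
b=w(365,420,205,280)&(z>60); print("bracket z"); 
print(np.round(z[95+65:95+87,145+114:145+131]).astype(int))
j=w(20,115,235,455)
rect(j&(z>81)&(z<90)&w(25,80,280,350),"housing top")
rect(j&(z>4)&(z<12),"base")
rect(j&(z>46)&(z<58)&w(35,85,235,275),"saddle")
rect(j&(z>95),"pad")
# screen plane
s=w(575,760,270,415)&(z>40)&(im.sum(2)>400)
p=C[s]; 
for _ in range(4):
    c=p.mean(0); n=np.linalg.svd(p-c)[2][2]; n*=np.sign(n[2]); d=(C[s]-c)@n; p=C[s][abs(d)<4]
print("screen n",n,"ang",np.degrees(np.arccos(n[2])),len(p),"of",s.sum(),"dir",np.degrees(np.arctan2(n[1],n[0])))
q=p.astype(np.float32); rect(s&(abs((C-c)@n)<5),"screen xy"); print("zrange",np.percentile(p[:,2],[1,99]))
t=w(640,680,375,435)&(im.sum(2)<180)&(z>30); print("tab",C[t].mean(0),C[t].min(0),C[t].max(0)); rect(t,"tab")
```

```text
deck 3767 [775.5 -13.7] [279.7 259.7] 84.3 [[632.0, -140.0], [891.0, -166.0], [919.0, 113.0], [660.0, 138.0]]
ear L 98 [455.6  30.5] [514.6  39.6] 21.0 [[208.0, -43.0], [222.0, -80.0], [703.0, 104.0], [689.0, 141.0]]
ear R 101 [449.6 -94.2] [ 29.3 454.2] 82.7 [[222.0, -80.0], [673.0, -138.0], [677.0, -108.0], [226.0, -51.0]]
bracket z
[[  84   78   78 1702   79   75   84   74   79   80   74   74   78   76
    82   76   87]
 [  76   80   78   80   94   80   84   80   82   81   84   89   78   76
    79   77   80]
 [  72   71   75   71   82   84   86   83   82   83   89   82   85   84
    85   78   82]
 [  73   80   73   70   86   84   79   81   88   82   82   87   86   80
    87   72   82]
 [  80   76   75   78   85   86   84   84   81   88   83   89   81   89
    81   77   75]
 [  76   78   84   76   82   89   85   80   88   87   86   93   92   85
    85   67   84]
 [  82   82   70   79   80   96   83   85   85   85   89   83   88   86
    82   80   71]
 [  -6    0   -6   61   85   79   80   75   73   77   78   79   80   85
    75   75   82]
 [   4    1    3    0   79   79   79   78  
[... 1389 characters left out ...]
61.0, 256.0], [708.0, 265.0], [704.0, 365.0]]
saddle 57 [669.4 310.8] [30.4 29.1] 5.7 [[653.0, 324.0], [656.0, 295.0], [686.0, 298.0], [683.0, 327.0]]
pad 142 [384.4 154.3] [554.5 129.9] 42.2 [[135.0, 16.0], [222.0, -80.0], [633.0, 292.0], [546.0, 389.0]]
screen n [ 0.67633366 -0.15436441  0.72023914] ang 43.925772524257326 202 of 1511 dir -12.856793748723511
screen xy 260 [ 573.5 -344.3] [168.   38.3] 73.1 [[531.0, -419.0], [567.0, -430.0], [616.0, -269.0], [580.0, -258.0]]
zrange [47.34494129 70.18070459]<stdin>:25: RuntimeWarning: Mean of empty slice.
  ret = um.true_divide(
Traceback (most recent call last):
ValueError: zero-size array to reduction operation minimum which has no identity
```

Run:
```python
from h import *
f=load("top.npz"); C=cloud(f); im=f["pixels"].astype(int); z=C[...,2]
def q(cu,cv,zz): return P(f,145+(cu+.5)/3.2-.5,95+(cv+.5)/3.2-.5,zz)[:2]
for n,cu,cv,zz in (("FL",222,216,78),("RL",243,42,78),("RR",496,66,78),("FR",480,240,78),("brL",374,265,80),("brR",407,270,80),("brfrontmid",390,269,80),("pinmid top?",396,249,98),("jbase RearL",28,447,8),("jbase RearR",101,447,8),("FrontR",107,249,8),("FrontL",34,250,8),
 ("sad",60,253,52),("hous FL",37,287,85),("hous FR",73,288,85),("hous RL",31,343,85),("hous RR",69,344,85),("padmid",43,414,113),
 ("box FL",579,385,30),("box FR",733,410,30),("hingeR",749,298,40),("hingeL",596,276,40)):
    print(n,q(cu,cv,zz).round(1))
s=np.zeros((420,560),bool); s[185:225,325:382]=1
m=s&(im.min(2)>150)&(z>38)&(z<120); p=C[m]
ok=np.ones(len(p),bool)
for _ in range(8):
    A=np.c_[p[:,:2],np.ones(len(p))]; k=np.linalg.lstsq(A[ok],p[ok,2],rcond=None)[0]; r=p[:,2]-A@k; ok=abs(r)<10
print("plane",k,"ang",np.degrees(np.arctan(np.hypot(*k[:2]))),"dir",np.degrees(np.arctan2(-k[1],-k[0])),ok.sum(),len(p),np.std(r[ok]))
t=np.zeros((420,560),bool); t[210:232,342:362]=1
m=t&(im.max(2)<70)&(z>20); p=C[m]; print(len(p)); print(np.c_[np.argwhere(m)[:,::-1],p.round(0)].astype(int)[::3].tolist())
```

```text
FL [704.3 131.5]
RL [901.9 112.5]
RR [ 873.3 -164.1]
FR [ 676.7 -144.4]
brL [649.1 -31.3]
brR [643.5 -66.4]
brfrontmid [644.6 -48.4]
pinmid top? [661.6 -55. ]
jbase RearL [465.7 345.6]
jbase RearR [465.4 266.5]
FrontR [687.4 267.6]
FrontL [686.6 348.6]
sad [671.1 309.2]
hous FL [625.1 324.2]
hous FR [623.8 286.2]
hous RL [564.7 328. ]
hous RR [563.4 288.1]
padmid [484.6 305.4]
box FL [ 527.7 -251.5]
box FR [ 499.7 -416.9]
hingeR [ 621.2 -437.4]
hingeL [ 646.4 -271.8]
plane [-2.48165303e-01  4.25073958e-02  2.15689828e+02] ang 14.132161359394463 dir -9.719677300751558 1429 1439 3.6218633565097784
9
[[349, 220, 501, -325, 79], [350, 224, 487, -327, 83], [351, 226, 481, -331, 77]]
```

Estimates from the top view:
- **Hinge:** (633,-354,36), readout yaw -9.5°, screen at about 14°.
- **Tab:** (490,-330,76).
- **Jack:** (594.5,307), yaw about 0.5°.
- **Lift pad:** (666,-51), platform yaw -5.6°.

I'll start by moving above the tab.

Request:
send_rows(
  motion=[
    [0.58,-0.8,0.03,0,0,0.16,1],
    [0.58,-0.8,0.03,0,0,0.16,1],
    [0.58,-0.8,0.03,0,0,0.16,1],
    [0.58,-0.8,0.03,0,0,0.16,1],
    [0.58,-0.8,0.03,0,0,0.16,1],
    [0.58,-0.8,0.03,0,0,0.16,1],
    [0.58,-0.8,0.03,0,0,0.16,1],
    [0.58,-0.8,0.03,0,0,0.16,1],
  ],
)

```text
time_s: 1.1
ee_pos: [479.7, 141.1, 228.8]
ee_rot: [180.0, -0.0, 170.4]
force: [0.4, 0.4, 0.0]
gripper_width: 91.3
gripper_force: 0.0
```

Request:
send_rows(
  motion=[
    [-0.06,-0.9,0,0,0,0,0],
    [-0.06,-0.9,0,0,0,0,0],
    [-0.06,-0.9,0,0,0,0,0],
    [-0.06,-0.9,0,0,0,0,0],
    [-0.06,-0.9,0,0,0,0,0],
    [-0.06,-0.9,0,0,0,0,0],
    [-0.06,-0.9,0,0,0,0,0],
    [-0.06,-0.9,0,0,0,0,0],
    [-0.06,-0.9,0,0,0,0,0],
  ],
)

```text
time_s: 2.22
ee_pos: [448.6, -306.9, 228.3]
ee_rot: [179.9, -0.1, 170.3]
force: [0.3, 1.0, 0.4]
gripper_width: 45.6
gripper_force: 0.0
```

```bash
cat >> h.py <<'E'
from scipy.spatial.transform import Rotation as Ro
def wgrab(env,eyes):
    s=env.state(); f=eyes.grab_frame("wrist"); f["p"]=np.array(s["ee_pos"]); f["Rt"]=Ro.from_euler("xyz",s["ee_rot"],degrees=True).as_matrix(); return f
def W(f,u,v,z):
    """wrist fisheye pixel -> world point on the plane z"""
    a=(u-f["cx"])/f["fx"]; b=(v-f["cy"])/f["fy"]; r=np.hypot(a,b)+1e-9
    ray=np.array([a/r*np.sin(r),b/r*np.sin(r),np.cos(r)]); T=f["T_tool_cam"]
    c=f["Rt"]@T[:3,3]+f["p"]; d=f["Rt"]@T[:3,:3]@ray
    return c+d*(z-c[2])/d[2]
def proj(f,X):
    T=f["T_tool_cam"]; t=f["Rt"].T@(np.array(X,float)-f["p"]); c=T[:3,:3].T@(t-T[:3,3])
    th=np.arctan2(np.hypot(c[0],c[1]),c[2]); n=np.hypot(c[0],c[1])
    return np.array([f["cx"]+f["fx"]*th*c[0]/n, f["cy"]+f["fy"]*th*c[1]/n])
E
python3 - <<'E'
from workcell import env, eyes
from h import *
f=wgrab(env,eyes); np.savez("w1.npz",**f); print(f["p"],env.state()["ee_rot"],env.state()["qpos"].round(1),f["fx"],f["cx"],f["cy"],f["T_tool_cam"])
for X in ((490.3,-330.4,80),(633,-354,40),(527.7,-251.5,30),(499.7,-416.9,30)): print(proj(f,X)*800/560)
cv2.imwrite("pics/w1.png",cv2.resize(f["pixels"][:,:,::-1],(800,600),interpolation=cv2.INTER_CUBIC))
E
```

```text
[ 448.56770736 -306.91447094  228.3376623 ] [ 1.79914591e+02 -5.74711598e-02  1.70409624e+02] [-3.55e+01  1.50e+01  9.23e+01  1.00e-01  7.28e+01 -1.16e+02] 325.19226210127806 273.6388724546464 205.31796742271763 [[-4.71162825e-07 -9.55657405e-01 -2.94480770e-01  8.37628928e+01]
 [ 9.99999271e-01 -3.56009690e-04  1.15373284e-03 -1.23098506e+00]
 [-1.20741134e-03 -2.94480555e-01  9.55656709e-01 -1.70657362e+02]
 [ 0.00000000e+00  0.00000000e+00  0.00000000e+00  1.00000000e+00]]
[369.96791265 333.03537301]
[375.26579542 457.18437031]
[469.84984539 336.27046638]
[277.43588814 336.21848883]
```

View pics/w1.png

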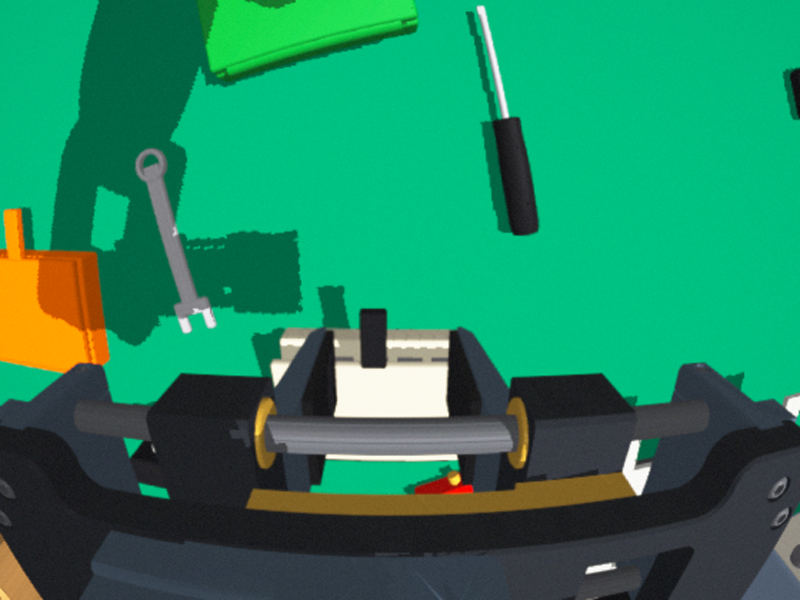

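The wrist view shows the tab's tip at (373,310) and its root at (373,366), within 2 mm of the prediction, and free space between the fingers. I'll descend and grip at (489,-329,76).

Request:
send_rows(
  motion=[
    [0.08,-0.044,-0.1,0,0,0,0],
    [0.08,-0.044,-0.2,0,0,0,0],
    [0.08,-0.044,-0.3,0,0,0,0],
    [0.08,-0.044,-0.344,0,0,0,0],
    [0.08,-0.044,-0.344,0,0,0,0],
    [0.08,-0.044,-0.344,0,0,0,-1],
    [0.08,-0.044,-0.344,0,0,0,-1],
    [0.08,-0.044,-0.344,0,0,0,-1],
    [0.08,-0.044,-0.344,0,0,0,-1],
    [0.08,-0.044,-0.344,0,0,0,-1],
  ],
  squeeze=20,
)

```text
time_s: 3.52
ee_pos: [489.8, -327.6, 58.0]
ee_rot: [179.8, 0.1, 170.3]
force: [2.4, 5.1, 3.0]
gripper_width: 19.8
gripper_force: 20.0
```

Run:
```python
import numpy as np
yaw=np.radians(-9.5)
for a0 in (14.1,):
  g0=np.array([489,-329,76.])
  for a in (20,30,40,50,60,62,63):
    f=lambda a:(150*np.cos(a)-3*np.sin(a),150*np.sin(a)+3*np.cos(a))
    A,B=f(np.radians(a)),f(np.radians(a0)); df=A[0]-B[0]; dz=A[1]-B[1]
    print(a,np.round(np.array([-df*np.cos(yaw),-df*np.sin(yaw),dz])/500,3))
```

```text
20 [ 0.01  -0.002  0.029]
30 [ 0.032 -0.005  0.076]
40 [ 0.063 -0.01   0.119]
50 [ 0.1   -0.017  0.155]
60 [ 0.143 -0.024  0.184]
62 [ 0.152 -0.025  0.189]
63 [ 0.156 -0.026  0.191]
```

Gripped at 19.8 mm, the tab's width. Next I'll follow the arc up to about 60°.

Request:
send_rows(
  motion=[
    [0.01,-0.002,0.029,0,0,0,-1],
    [0.02,-0.003,0.053,0,0,0,-1],
    [0.032,-0.005,0.076,0,0,0,-1],
    [0.047,-0.008,0.098,0,0,0,-1],
    [0.063,-0.01,0.119,0,0,0,-1],
    [0.081,-0.014,0.138,0,0,0,-1],
    [0.1,-0.017,0.155,0,0,0,-1],
    [0.121,-0.02,0.17,0,0,0,-1],
    [0.143,-0.024,0.184,0,0,0,-1],
    [0.147,-0.024,0.186,0,0,0,-1],
    [0.147,-0.024,0.186,0,0,0,-1],
    [0.147,-0.024,0.186,0,0,0,-1],
  ],
)

```text
time_s: 5.03
ee_pos: [561.6, -340.6, 151.2]
ee_rot: [180.0, -0.1, 170.4]
force: [-2.7, 5.3, -0.2]
gripper_width: 19.8
gripper_force: 20.0
```

```bash
cat > scr.py <<'E'
from workcell import env, eyes
from h import *
f=eyes.grab_frame("top"); C=cloud(f); im=f["pixels"].astype(int); z=C[...,2]
np.savez("t2.npz",**f)
g=eyes.grab_frame("scene"); np.savez("s2.npz",**g); D=cloud(g)
H=np.array([633,-354,36.]); u=np.array([-np.cos(np.radians(9.5)),np.sin(np.radians(9.5)),0]); yv=np.array([-u[1],u[0],0])
for nm,CC,I in (("top",C,im),("scene",D,g["pixels"].astype(int))):
    a=(CC-H)@u; b=(CC-H)@yv; h=CC[...,2]-36
    m=(abs(b)<78)&(h>15)&(h<105)&(a>-20)&(a<120)&(I.min(2)>90)&(I.max(2)-I.min(2)<70)
    x,y=a[m],h[m]; ok=np.ones(len(x),bool)
    if len(x)<20: print(nm,len(x)); continue
    for _ in range(8):
        P2=np.c_[x[ok],y[ok]]; c=P2.mean(0); d=np.linalg.svd(P2-c)[2][0]; r=abs((x-c[0])*d[1]-(y-c[1])*d[0]); ok=r<8
    print(nm,len(x),ok.sum(),"angle",np.degrees(np.arctan2(d[1],d[0]))%180, "dist of hinge from plane",c[0]*d[1]-c[1]*d[0])
print(env.state()["ee_pos"],env.state()["force"],env.state()["gripper_width"])
E
python3 scr.py
```

```text
top 21 21 angle 58.351113670674124 dist of hinge from plane -9.169883272828802
scene 498 497 angle 58.878480242071376 dist of hinge from plane 8.57020050476974
[ 561.53738522 -340.58862892  151.19532846] [-1.9659456   5.38186969 -1.18878929] 19.584375597982536
```

About 60° by all three estimates. Releasing and retreating up, then checking.

Request:
send_rows(
  motion=[
    [0,0,0,0,0,0,0],
    [0,0,0,0,0,0,0],
    [0,0,0,0,0,0,0],
    [0,0,0.06,0,0,0,0],
    [0,0,0.14,0,0,0,0],
    [-0.05,0.12,0.2,0,0,0,0],
    [-0.05,0.24,0.2,0,0,0,0],
  ],
)

```text
time_s: 6.0
ee_pos: [538.0, -226.6, 252.4]
ee_rot: [-179.9, 0.3, 170.3]
force: [1.1, 1.0, 0.3]
gripper_width: 45.6
gripper_force: 0.0
```

```bash
python3 scr.py
python3 - <<'E'
from h import *
g=load("s2.npz")
a=g["pixels"][165:265,195:295,::-1]
f=load("t2.npz"); b=f["pixels"][145:245,240:390,::-1]
cv2.imwrite("pics/chk.png",np.hstack([cv2.resize(a,(320,320),interpolation=3),cv2.resize(b,(480,320),interpolation=3)]))
E
```

```text
top 190 188 angle 56.87158668479461 dist of hinge from plane -9.164382528748344
scene 490 490 angle 58.709076719821226 dist of hinge from plane 8.681759737879027
[ 537.47999823 -221.78631421  251.6856221 ] [-0.68759851 -0.55866127  0.10245407] 45.42787612901262
```

View pics/chk.png

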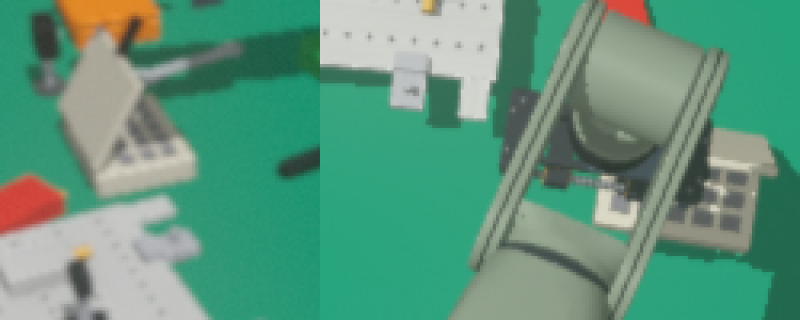

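The left crop shows the screen standing at about 59–60° and clear. Next is a close look over the lift bracket on the way to the jack.

Request:
send_rows(
  motion=[
    [0.306,0.34,0,0,0,0.16,1],
    [0.306,0.34,0,0,0,0.16,1],
    [0.306,0.34,0,0,0,0.16,1],
    [0.306,0.34,0,0,0,0.16,1],
    [0.306,0.34,0,0,0,0.16,1],
    [0.306,0.34,0,0,0,0.16,1],
  ],
)

```text
time_s: 6.85
ee_pos: [690.5, -57.3, 249.3]
ee_rot: [-179.9, -0.0, -180.0]
force: [0.2, 0.3, 0.5]
gripper_width: 91.2
gripper_force: 0.0
```

```bash
cat > wg.py <<'E'
import sys
from workcell import env, eyes
from h import *
n=sys.argv[1]; f=wgrab(env,eyes); np.savez(n+".npz",**f); s=env.state(); print(f["p"].round(1),s["ee_rot"].round(1))
for a in sys.argv[2:]: print(a,(proj(f,eval(a))/.7).round(1))
cv2.imwrite("pics/"+n+".png",cv2.resize(f["pixels"][:,:,::-1],(800,600),interpolation=cv2.INTER_CUBIC))
E
python3 wg.py w2 666,-51,82 666,-51,100
```

```text
[690.5 -57.3 249.3] [-180.   -0.  180.]
666,-51,82 [400.8 235.5]
666,-51,100 [401.3 239.9]
```

View pics/w2.png

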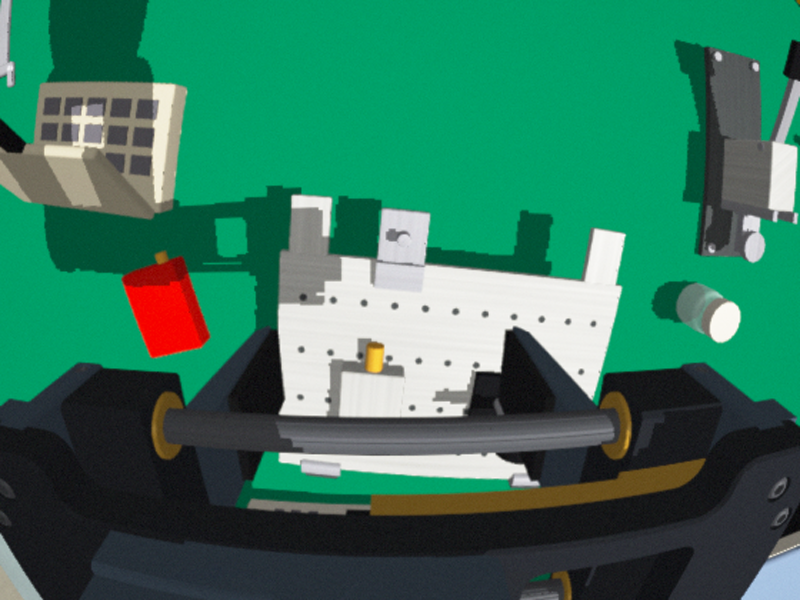

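The pin base is at (403,238), matching the prediction, so the lift pad is at (666,-50). Now to the jack.

Request:
send_rows(
  motion=[
    [-0.192,0.716,0,0,0,0.01,1],
    [-0.192,0.716,0,0,0,0.01,1],
    [-0.192,0.716,0,0,0,0.01,1],
    [-0.192,0.716,0,0,0,0.01,1],
    [-0.192,0.716,0,0,0,0.01,1],
    [-0.192,0.716,0,0,0,0.01,1],
    [-0.192,0.716,-0.05,0,0,0.01,1],
    [-0.192,0.716,-0.05,0,0,0.01,1],
  ],
)

```text
time_s: 7.9
ee_pos: [593.6, 300.3, 223.2]
ee_rot: [-179.9, -0.2, -179.4]
force: [0.4, -0.2, 0.6]
gripper_width: 91.4
gripper_force: 0.0
```

```bash
python3 wg.py w3 594.5,307,85 562,287,85 562,327,85 464.5,266,8 464.5,346,8 487,306,113 689,268,8
```

```text
[593.6 300.3 223.2] [-1.799e+02 -1.000e-01 -1.795e+02]
594.5,307,85 [402.3 279.8]
562,287,85 [373.3 232.9]
562,327,85 [432.7 233.7]
464.5,266,8 [352.  101.3]
464.5,346,8 [449.9 102.8]
487,306,113 [404.2 117.9]
689,268,8 [355.9 357. ]
```

View pics/w3.png

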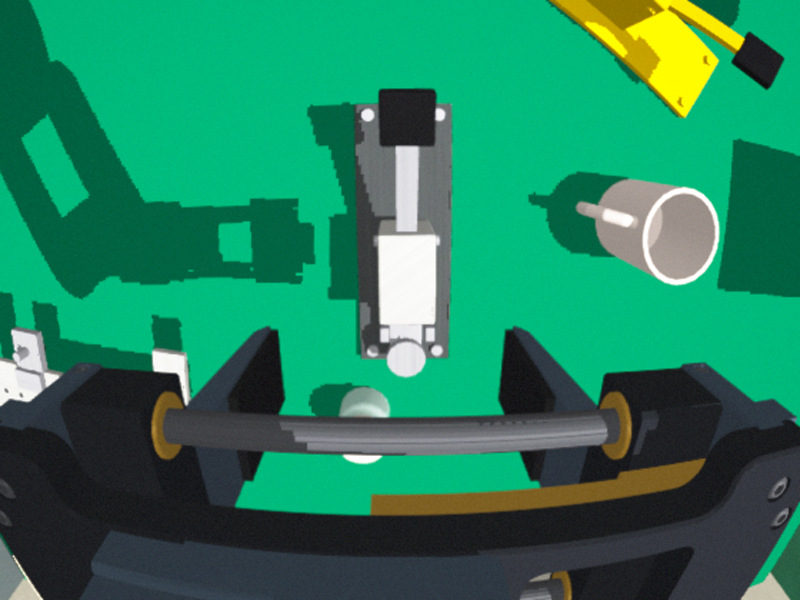

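Housing top spans cols 379–437 and rows 233–325, so its centre is about 3 mm to the left of my estimate (y≈310). Nothing stands in the fingers' way. Descend and grip.

Request:
send_rows(
  motion=[
    [0,0.006,-0.1,0,0,0,1],
    [0,0.006,-0.2,0,0,0,1],
    [0,0.006,-0.3,0,0,0,1],
    [0,0.006,-0.36,0,0,0,1],
    [0,0.006,-0.384,0,0,0,1],
    [0,0.006,-0.384,0,0,0,1],
    [0,0.006,-0.384,0,0,0,-1],
    [0,0.006,-0.384,0,0,0,-1],
    [0,0.006,-0.384,0,0,0,-1],
    [0,0.006,-0.384,0,0,0,-1],
    [0,0.006,-0.384,0,0,0,-1],
    [0,0.006,-0.384,0,0,0,-1],
  ],
  squeeze=40,
)

```text
time_s: 9.45
ee_pos: [595.1, 305.9, 33.0]
ee_rot: [179.9, 0.1, -179.4]
force: [1.0, 5.3, 3.3]
gripper_width: 39.8
gripper_force: 40.0
```

Request:
send_rows(
  motion=[
    [0,0,0.02,0,0,0,-1],
    [0,0,0.06,0,0,0,-1],
    [0,0,0.12,0,0,0,-1],
    [0,0,0.16,0,0,0,-1],
    [0,0,0.16,0,0,0,-1],
  ],
)

```text
time_s: 10.07
ee_pos: [594.9, 304.2, 113.3]
ee_rot: [-180.0, 0.1, -179.4]
force: [-0.0, 0.0, -8.9]
gripper_width: 39.7
gripper_force: 40.0
```

```bash
cat > jm.py <<'E'
# jack pose in the tool frame while held, from top camera: housing top, saddle, pad
from workcell import env, eyes
from h import *
s=env.state(); print(s["ee_pos"].round(1),s["ee_rot"].round(1),s["gripper_width"],s["force"].round(1),s["qpos"].round(0))
E
python3 jm.py; python3 wg.py w4 594.5,310,165
```

```text
[594.9 304.2 113.3] [-1.800e+02  1.000e-01 -1.794e+02] 39.71162765873186 [-0.   0.  -8.9] [ 26.  31.  85.  -0.  65. -64.]
[594.9 304.2 113.3] [-1.799e+02 -1.000e-01 -1.794e+02]
594.5,310,165 [413.2 439.2]
```

View pics/w4.png

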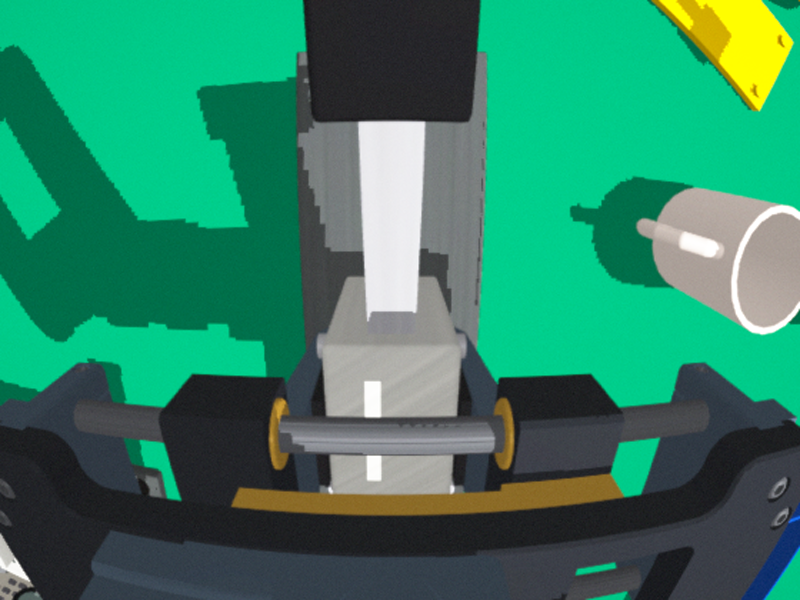

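Run:
```python
from h import *
f=load("w4.npz"); p=f["p"]; Rt=f["Rt"]; zb=p[2]-33
for n,u,v,z in (("housing rear top L",328,345,85),("housing rear top R",461,345,85),("base rear L",297,53,8),("base rear R",487,53,8),("base side L",302,340,8),("base side R",479,340,8),("pad front L",313,121,113),("pad front R",472,121,113)):
    X=W(f,u*.7,v*.7,zb+z); print(n,X.round(1),"rel",(X-p).round(1))
```

```text
housing rear top L [562.8 285.2 165.3] rel [-32.1 -19.   52. ]
housing rear top R [562.4 322.4 165.3] rel [-32.5  18.2  52. ]
base rear L [466.6 262.6  88.3] rel [-128.3  -41.6  -25. ]
base rear R [465.7 342.   88.3] rel [-129.2   37.8  -25. ]
base side L [594.3 262.1  88.3] rel [ -0.6 -42.1 -25. ]
base side R [593.4 343.9  88.3] rel [ -1.5  39.7 -25. ]
pad front L [504.2 287.1 193.3] rel [-90.7 -17.1  80. ]
pad front R [503.8 317.8 193.3] rel [-91.1  13.6  80. ]
```

Jack is held centred, with its origin within 1 mm of the TCP. Target TCP is (591.4,-42.7) with jack yaw -5.6°. First a staging point 50 mm behind it.

Request:
send_rows(
  motion=[
    [-0.02,-0.05,0,0,0,-0.01,-1],
    [-0.04,-0.13,0,0,0,-0.02,-1],
    [-0.06,-0.22,0,0,0,-0.04,-1],
    [-0.08,-0.31,0,0,0,-0.06,-1],
    [-0.106,-0.4,0,0,0,-0.08,-1],
    [-0.106,-0.49,0,0,0,-0.1,-1],
    [-0.106,-0.57,0,0,0,-0.103,-1],
    [-0.106,-0.64,0,0,0,-0.103,-1],
    [-0.106,-0.675,0,0,0,-0.103,-1],
    [-0.106,-0.684,0,0,0,-0.103,-1],
    [-0.106,-0.684,-0.04,0,0,-0.103,-1],
    [-0.106,-0.684,-0.09,0,0,-0.103,-1],
    [-0.106,-0.684,-0.13,0,0,-0.103,-1],
    [-0.106,-0.684,-0.15,0,0,-0.103,-1],
    [-0.106,-0.684,-0.15,0,0,-0.103,-1],
  ],
)

```text
time_s: 12.0
ee_pos: [541.3, -36.5, 37.1]
ee_rot: [180.0, -0.1, 174.5]
force: [0.1, -0.4, -9.0]
gripper_width: 39.8
gripper_force: 40.0
```

Run:
```python
from workcell import env, eyes
from h import *
s=env.state(); print(s["ee_pos"],s["ee_rot"],s["force"])
f=eyes.grab_frame("scene"); np.savez("s3.npz",**f); g=eyes.grab_frame("top"); np.savez("t3.npz",**g)
def pj(f,X):
    c=f["R"]@np.array(X,float)+f["t"]; return np.array([f["fx"]*c[0]/c[2]+f["cx"],f["fy"]*c[1]/c[2]+f["cy"]])
a=f["pixels"][205:325,170:320,::-1]
cv2.imwrite("pics/s3.png",cv2.resize(a,(800,640),interpolation=3)[:600])
yaw=np.radians(s["ee_rot"][2]+180); p=s["ee_pos"]; sad=p+[75*np.cos(yaw),75*np.sin(yaw),-p[2]+57]
for n,X in (("pad",(666,-50,64)),("brkt tip",(646,-48,72)),("saddle",sad)): print(n,X,((pj(f,X)-[170,205])*16/3).round(0))
```

```text
[541.26410102 -36.50482585  37.05572255] [ 1.79982393e+02 -1.01484015e-01  1.74476987e+02] [ 0.13842665 -0.35229503 -9.04312675]
pad (666, -50, 64) [424. 207.]
brkt tip (646, -48, 72) [454. 188.]
saddle [615.91592266 -43.72324161  57.        ] [500. 195.]
```

View pics/s3.png

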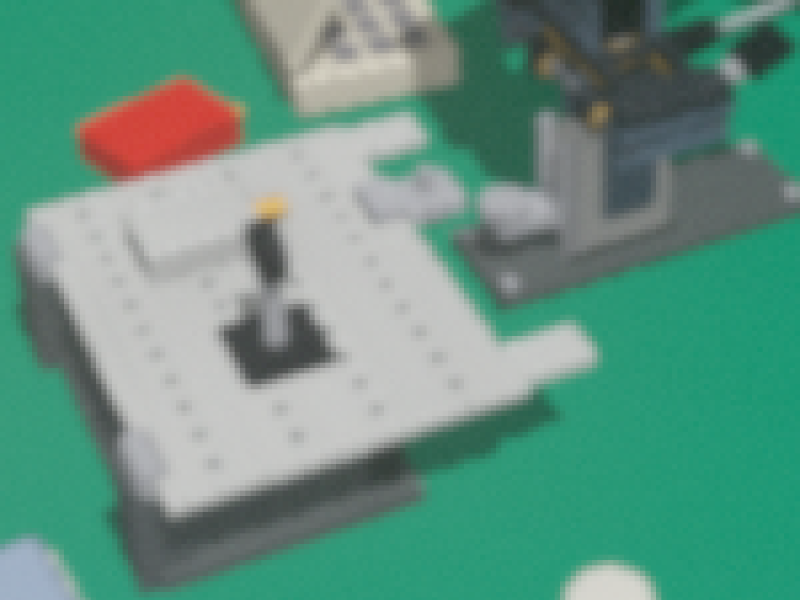

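The crop shows the saddle (500,195) in line with the bracket (440,190). Advance under it, lower onto the bench and check before release.

Request:
send_rows(
  motion=[
    [0.02,-0.002,0,0,0,0,-1],
    [0.04,-0.005,0,0,0,0,-1],
    [0.06,-0.007,0,0,0,0,-1],
    [0.08,-0.01,0,0,0,0,-1],
    [0.095,-0.012,0,0,0,0,-1],
    [0.1,-0.012,0,0,0,0,-1],
    [0.1,-0.012,-0.004,0,0,0,-1],
    [0.1,-0.012,-0.008,0,0,0,-1],
    [0.1,-0.012,-0.008,0,0,0,-1],
  ],
)

```text
time_s: 13.22
ee_pos: [591.2, -43.1, 33.4]
ee_rot: [180.0, -0.0, 174.4]
force: [-0.2, 0.1, -8.2]
gripper_width: 39.9
gripper_force: 40.0
```

Run:
```python
from workcell import env, eyes
from h import *
s=env.state(); print(s["ee_pos"],s["ee_rot"],s["force"])
yaw=np.radians(s["ee_rot"][2]-180); print("saddle",s["ee_pos"][:2]+75*np.array([np.cos(yaw),np.sin(yaw)]))
```

```text
[591.17589896 -43.12983519  33.43403982] [ 1.79995144e+02 -4.92312990e-02  1.74440242e+02] [-0.23767934  0.10544461 -8.18662752]
saddle [665.82307595 -50.39612497]
```

Saddle computed at (665.8,-50.4), on target. Lower the last millimetre, release, rise and move over the handle pad with fingers shut.

Request:
send_rows(
  motion=[
    [0,0,-0.002,0,0,0,-1],
    [0,0,-0.002,0,0,0,-1],
    [0,0,-0.002,0,0,0,0.4],
    [0,0,-0.002,0,0,0,0.8],
    [0,0,-0.002,0,0,0,0.8],
    [0,0,-0.002,0,0,0,0.8],
    [0,0,0.05,0,0,0,0.8],
    [0,0,0.15,0,0,0,0.8],
    [0,0,0.25,0,0,0,0.8],
    [-0.1,0.01,0.25,0,0,0,0],
    [-0.213,0.021,0.25,0,0,0,-1],
    [-0.213,0.021,0.25,0,0,0,-1],
    [-0.213,0.021,0.25,0,0,0,-1],
  ],
)

```text
time_s: 14.85
ee_pos: [486.2, -32.8, 159.4]
ee_rot: [180.0, 0.1, 174.4]
force: [0.2, 0.7, 0.1]
gripper_width: 44.8
gripper_force: 0.0
```

Run:
```python
from workcell import env, eyes
from h import *
s=env.state(); print(s["ee_pos"],s["ee_rot"],s["gripper_width"])
f=wgrab(env,eyes); np.savez("w5.npz",**f)
c,sn=np.cos(np.radians(-5.6)),np.sin(np.radians(-5.6))
J=lambda x,y,z:(591.2+c*x-sn*y,-43.1+sn*x+c*y,z)
for n,X in (("pad",J(-107,0,113)),("hous",J(0,0,85)),("base RL",J(-130,40,8)),("base RR",J(-130,-40,8))): print(n,X,(proj(f,X)/.7).round(0))
g=eyes.grab_frame("top"); np.savez("t4.npz",**g)
a=cv2.resize(f["pixels"][:,:,::-1],(560,420)); b=cv2.resize(g["pixels"][130:270,215:295,::-1],(240,420),interpolation=3)
cv2.imwrite("pics/w5.png",np.hstack([a,b]))
```

```text
[486.19529542 -32.77867103 159.35283269] [1.79993614e+02 1.43687872e-01 1.74438664e+02] 44.81332603986372
pad (np.float64(484.7106682019441), np.float64(-32.65862972577101), 113) [393. 323.]
hous (np.float64(591.2), np.float64(-43.1), 85) [392. 460.]
base RL (np.float64(465.72375399272795), np.float64(9.394872967962677), 8) [449. 239.]
base RR (np.float64(457.917122011996), np.float64(-70.22331903058381), 8) [335. 239.]
```

View pics/w5.png

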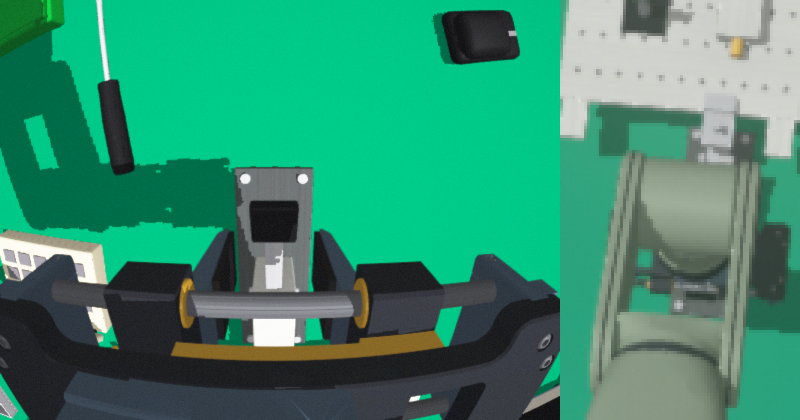

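Wrist view: pad centre at (275,222) and base corners at (235,168) and (314,168), all as predicted. In the top crop the toe's plate sits symmetric about the bracket. First press.

Request:
send_rows(
  motion=[
    [0,0,-0.02,0,0,0,-1],
    [0,0,-0.04,0,0,0,-1],
    [0,0,-0.06,0,0,0,-1],
    [0,0,-0.08,0,0,0,-1],
    [0,0,-0.09,0,0,0,-1],
    [-0.006,0.001,-0.104,0,0,0,-1],
    [-0.012,0.001,-0.117,0,0,0,-1],
    [-0.016,0.002,-0.132,0,0,0,-1],
    [-0.02,0.002,-0.146,0,0,0,-1],
    [-0.021,0.002,-0.162,0,0,0,-1],
    [-0.022,0.002,-0.177,0,0,0,-1],
    [-0.022,0.002,-0.184,0,0,0,-1],
    [-0.022,0.002,-0.184,0,0,0,-1],
  ],
)

```text
time_s: 16.58
ee_pos: [476.0, -31.8, 67.9]
ee_rot: [180.0, 0.3, 174.4]
force: [0.0, 0.6, 9.6]
gripper_width: 0.3
gripper_force: 5.1
```

Request:
send_rows(
  motion=[
    [0,0,-0.003,0,0,0,-1],
    [0,0,-0.005,0,0,0,-1],
    [0,0,-0.005,0,0,0,-1],
  ],
)

```text
time_s: 16.95
ee_pos: [476.1, -31.8, 67.0]
ee_rot: [180.0, 0.3, 174.4]
force: [-2.9, 0.5, 21.6]
gripper_width: 0.8
gripper_force: 11.0
```

At the stop (force jumped to 21.6 N at z 67). Now I'll release slowly all the way up and check the jack has not shifted.

Request:
send_rows(
  motion=[
    [0,0,0.012,0,0,0,-1],
    [0.002,0,0.028,0,0,0,-1],
    [0.004,0,0.043,0,0,0,-1],
    [0.01,-0.001,0.072,0,0,0,-1],
    [0.022,-0.002,0.1,0,0,0,-1],
    [0.022,-0.002,0.13,0,0,0,-1],
    [0.022,-0.002,0.18,0,0,0,-1],
    [0.022,-0.002,0.18,0,0,0,-1],
    [0.022,-0.002,0.18,0,0,0,-1],
  ],
)

```text
time_s: 18.08
ee_pos: [484.3, -32.6, 153.4]
ee_rot: [180.0, -0.1, 174.4]
force: [0.4, -0.1, -0.3]
gripper_width: 0.5
gripper_force: 0.0
```

Run:
```python
from workcell import env, eyes
from h import *
s=env.state(); print(s["ee_pos"],s["ee_rot"],s["force"])
f=wgrab(env,eyes); g=eyes.grab_frame("scene"); np.savez("s5.npz",**g)
c,sn=np.cos(np.radians(-5.6)),np.sin(np.radians(-5.6))
J=lambda x,y,z:(591.2+c*x-sn*y,-43.1+sn*x+c*y,z)
for n,X in (("pad",J(-107,0,113)),("base RL",J(-130,40,8)),("base RR",J(-130,-40,8))): print(n,(proj(f,X)).round(0))
a=f["pixels"][:,:,::-1]; b=cv2.resize(g["pixels"][190:330,200:280,::-1],(240,420),interpolation=3)
cv2.imwrite("pics/w6.png",np.hstack([a,b]))
```

```text
[484.32709719 -32.6173459  153.4042892 ] [ 1.79993621e+02 -9.10722707e-02  1.74434610e+02] [ 0.36940655 -0.07924553 -0.34969543]
pad [275. 232.]
base RL [315. 171.]
base RR [234. 171.]
```

View pics/w6.png

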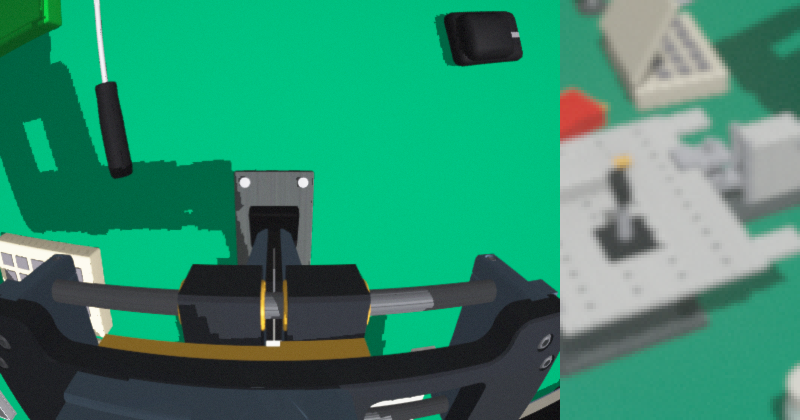

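The jack has not moved (base corners at (235,171) and (314,171)), the handle is back up and the screen still stands. Second press, held.

Request:
send_rows(
  motion=[
    [0,0,-0.03,0,0,0,-1],
    [0,0,-0.06,0,0,0,-1],
    [0,0,-0.08,0,0,0,-1],
    [-0.006,0.001,-0.094,0,0,0,-1],
    [-0.012,0.001,-0.107,0,0,0,-1],
    [-0.016,0.002,-0.122,0,0,0,-1],
    [-0.02,0.002,-0.136,0,0,0,-1],
    [-0.021,0.002,-0.152,0,0,0,-1],
    [-0.022,0.002,-0.167,0,0,0,-1],
    [-0.022,0.002,-0.175,0,0,0,-1],
    [-0.022,0.002,-0.179,0,0,0,-1],
    [-0.022,0.002,-0.18,0,0,0,-1],
    [-0.022,0.002,-0.18,0,0,0,-1],
    [-0.022,0.002,-0.18,0,0,0,-1],
  ],
)

```text
time_s: 19.92
ee_pos: [475.4, -31.7, 67.0]
ee_rot: [180.0, 0.3, 174.4]
force: [-5.0, 0.0, 22.1]
gripper_width: 0.6
gripper_force: 11.2
```

Run:
```python
from workcell import env, eyes
from h import *
s=env.state(); print(s["ee_pos"],s["force"],s["time_s"])
g0=load("s5.npz"); g=eyes.grab_frame("scene"); A,B=cloud(g0),cloud(g)
# deck-top heights along the front strip and the middle, before vs after
c,sn=np.cos(np.radians(-5.6)),np.sin(np.radians(-5.6))
for nm,C in (("up",A),("down",B)):
    d=C-[666,-50,0]; x=d[...,0]*c+d[...,1]*sn; y=-d[...,0]*sn+d[...,1]*c; z=C[...,2]
    I=lambda x0,x1,y0,y1: np.round(np.median(z[(x>x0)&(x<x1)&(y>y0)&(y<y1)&(z>60)&(z<130)]),1)
    print(nm,"front",I(22,45,30,170),"mid",I(100,130,20,60),"rear",I(190,215,0,170),"bracket",I(-18,5,-16,16))
```

```text
[475.44646496 -31.73989804  67.00594826] [-5.03525782  0.03189824 22.05172155] 19.925
up front 77.6 mid 77.7 rear 77.5 bracket 79.4
down front 97.4 mid 89.2 rear 79.5 bracket 101.3
```

The deck's front edge is up about 20 mm and the bracket 22 mm, as expected for a full stroke, and the handle is at its stop. Handing in.

```bash
python3 -c "
from workcell import env
print(env.job_done())"
```

```text
the job is handed in; nothing more can be done
None
```

I handed the job in at about 20 s: the screen stands at about 60° (measured 57–59°), the jack is centred under the pin bracket's pad, and the handle was pressed once, released, and is now held fully down with the deck's lift point up about 22 mm. I viewed 11 pictures, one over the limit of 10.

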